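# Click the score-counter tub shut

### The arm

A 7-joint arm with a two-finger parallel gripper is mounted at the origin on the work surface. World frame = base frame: x ahead of the robot, y to its left, z up, the work surface at z = 0. Lengths are in m, angles in rad, forces in N, time in s.
With the tool pointing down it reaches from about 0.425 to 0.925 m from the base axis. Payload 6.8 kg.
Tool frame: the origin (TCP) lies midway between the tips of the shut fingers; the grasp point (between the pads) lies 19 mm behind it; z points along the fingers, y is the direction in which the jaws open and shut (so a half turn about z gives the same grasp; the last joint's range is limited). The gripper opens to 85 mm and grips with 20 to 120 N. Pads are 22 mm wide; open, the fingers measure 114 mm over their backs; the gripper's body (76 mm by 85 mm) begins 54 mm behind the grasp point. The pads swing forward as they close: fully open they stand 13 mm farther back than shut.
Start: joints at [-1.322, 0.477, 0.022, 1.555, -0.011, 1.109, -0.083], TCP at [0.236, 0.633, 0.231] pointing down, gripper open.
Joint ranges: [-2.96, 2.96], [-0.34, 2.1], [-1.41, 1.46], [0.24, 2.44], [-1.37, 4.51], [0.17, 1.92], [-2.96, 2.96]. Speed limits (rad/s): [2.39, 2.39, 3.14, 3.14, 3.14, 3.14, 3.14].

### API

Orientations are given as a unit quaternion [w, x, y, z].
In Python, from station import * gives the robot as it stands. The module is installed in compiled form; this text tells all that it offers.
- The arm moves only by the tool jog_arm, never from a script. Its arguments are lists of equal length, an entry for each row: "dp": the shift along the tool's x, y, z in units of 25 mm (1.0 is 25 mm), a list of three; "angular": the turn, a rotation vector about the tool's x, y, z in units of 5 degrees (1.0 is 5 degrees), a list of three; "claw": the finger opening in mm, from 0 to 85.4. A call has exactly 5 rows; each row is the pose to reach, as a shift and turn from the pose commanded when the call began, along the tool's axes at that moment; what a row does not reach only later rows make up. A row lasts 1/10 s, in which the tool goes at most 50 mm and 8.59 degrees, less where a joint would pass 70% of its speed; a pose out of reach is approached as far as the arm can. A call with a gripper value outside its range is refused whole. The fingers move at their own pace and stop on an object; "grip_force" is the grip in N (left out, the last holds). Time passes only in rows, so rows that repeat a pose let the fingers close, or fill a call up. It gives the time, the measured TCP pose, the force and the opening at its end, in the units of the state.
- get_obs(): the state, without advancing time (a new reading comes with each control period).
- read_camera(name): name is "scene" or "top" or "wrist"; returns a dict with "pixels" (384x512x3 uint8, blue, green, red), "camera_matrix" (3x3 intrinsics, pixels), "rvec" (rotation vector, rad) and "tvec" (3), from world to camera coordinates, as OpenCV has them. Camera axes: x right, y down, z forward; pixel columns grow to the right and rows downward; lengths in m; the calibration is good to about 2 mm. A picture is of the moment at which its call begins. There is no depth.
- hand_in(): hands the job in, once; it reports no verdict.
The state is a dict: "t": time; "q": joint angles; "joint_vel": joint speeds; "joint_torque": joint torques, N m; "eef_pos": TCP position; "tool_rot": TCP orientation; "contact_force": force on the tool from outside, world axes, zero at the start; "torque": the same for the moment, N m; "gripper_width": opening from 0.0 (shut) to 1.0 (fully open).
Only numpy, scipy, OpenCV 4.12 (cv2) and the standard library are available. Lean on these libraries where they do the work, as an engineer would, in place of code of your own. Each camera call takes 0.05 s, during which the arm holds its last target.

### The job

The lid of the score-counter tub is on but all four sections of its rim still stand up. Press the rim sections down with the fingertips, side by side round the lid, in any order, until all four have clicked shut and lie flush. Leave the tub standing where it is, without lifting, tipping or dragging it, and do not disturb the bottle, cup, domino or coaster around it.

Things in the scene. Friction and masses are not known exactly. Their poses are not given: they have to be found in the camera images.
- tub: grey plastic tub with a white snap-fit lid, about 0.9 kg, loose on the table. Lid outline 176 mm along its x by 136 mm along its y, flat top 60 mm above the table. Origin: centre of the underside, z up. The lid's middle panel (120 x 80 mm) and four corner squares (28 mm) are rigid; between the corners lie four separate rim sections, one on each side.
- rim_far (a joint): rim section on the tub's own +x side: a flap 78 mm long, 28 mm wide, 3 mm thick, hinged along its inner edge at lid-top height; outer edge 88 mm from the tub's centre, with a 14 mm skirt over the tub wall. Value in rad: 0 = up (start), outer edge 8 mm too high; grows as it is pressed to 0.30 = shut, flush, firm stop. Let go before about 0.2 it springs back up; beyond that it clicks shut and stays.
- press_far (a point): press point of that +x section: on its upper face, midway along its length and 10 mm in from its outer edge (18 mm from its hinge). At 60 mm height when shut, about 5 mm higher when open. Pressing down here takes about 8 N at most to click.
- rim_left (a joint): rim section on the tub's own +y side: a flap 118 mm long, 28 mm wide, 3 mm thick, hinged along its inner edge at lid-top height; outer edge 68 mm from the tub's centre, with a 14 mm skirt over the tub wall. Value in rad: 0 = up (start), outer edge 8 mm too high; grows as it is pressed to 0.30 = shut, flush, firm stop. Let go before about 0.2 it springs back up; beyond that it clicks shut and stays.
- press_left (a point): press point of that +y section: on its upper face, midway along its length and 10 mm in from its outer edge (18 mm from its hinge). At 60 mm height when shut, about 5 mm higher when open. Pressing down here takes about 8 N at most to click.
- rim_near (a joint): rim section on the tub's own -x side: a flap 78 mm long, 28 mm wide, 3 mm thick, hinged along its inner edge at lid-top height; outer edge 88 mm from the tub's centre, with a 14 mm skirt over the tub wall. Value in rad: 0 = up (start), outer edge 8 mm too high; grows as it is pressed to 0.30 = shut, flush, firm stop. Let go before about 0.2 it springs back up; beyond that it clicks shut and stays.
- press_near (a point): press point of that -x section: on its upper face, midway along its length and 10 mm in from its outer edge (18 mm from its hinge). At 60 mm height when shut, about 5 mm higher when open. Pressing down here takes about 8 N at most to click.
- rim_right (a joint): rim section on the tub's own -y side: a flap 118 mm long, 28 mm wide, 3 mm thick, hinged along its inner edge at lid-top height; outer edge 68 mm from the tub's centre, with a 14 mm skirt over the tub wall. Value in rad: 0 = up (start), outer edge 8 mm too high; grows as it is pressed to 0.30 = shut, flush, firm stop. Let go before about 0.2 it springs back up; beyond that it clicks shut and stays.
- press_right (a point): press point of that -y section: on its upper face, midway along its length and 10 mm in from its outer edge (18 mm from its hinge). At 60 mm height when shut, about 5 mm higher when open. Pressing down here takes about 8 N at most to click.
- bottle: bystander: green glass beer bottle, 62 mm wide, 222 mm tall, 0.45 kg, standing about 210 mm from the tub's centre off its +y or -y side; origin at the centre of its underside
- cup: bystander: white enamel mug, 82 mm wide, 80 mm tall, with a handle, standing off the tub's opposite y side to the bottle; origin at the centre of its underside
- domino: bystander: one black resin domino with white pips, lying face up, 50 x 25 x 12 mm, off the tub's +x or -x side, about 165 mm from the tub's centre; origin at the centre of its underside
- coaster: bystander: round pewter coaster, 94 mm across, 9 mm thick, 0.35 kg, off the tub's opposite x side to the domino; origin at the centre of its underside
Mind the look-alikes: they are no part of the job. There is more than one size of the tub; the one meant has the size given above.

How it is judged:
By the outcome, as a careful person would: the job done as asked, in the order asked, and still so for the second after the job is handed in, with the robot touching nothing.
It also fails if it takes over 51 s, if anything falls off the work surface, if the arm or the gripper's body presses on something with over 40 N, if the wrist force passes 120 N, or if a joint passes its speed limit or range.

## Working session

There is one attempt and no reset: what is moved stays moved. The work goes in short steps, Python scripts to look and compute and a tool call to move; the robot and the scene stay as the last step left them, time stands still between calls to the robot, and variables do not carry over. Pictures are saved under pics/ and viewed, and the job is handed in when it is done.

Besides the shell and the picture viewer there is one more tool, called after "Emit:" by a JSON object that holds its "api" and its "payload". jog_arm: Moves the arm, as the interface text tells. Its arguments: {"type":"object","properties":{"dp":{"type":"array","items":{"type":"array","items":{"type":"number"}}},"angular":{"type":"array","items":{"type":"array","items":{"type":"number"}}},"claw":{"type":"array","items":{"type":"number"}},"grip_force":{"type":"number"}},"required":["dp","angular","claw"]}

```bash
mkdir -p pics; cat > h.py <<'E'
from station import *
import numpy as np, cv2
def cam(n):
    c=read_camera(n); return c
def ray(c,u,v,z):
    K=np.array(c["camera_matrix"]);R=cv2.Rodrigues(np.array(c["rvec"],float))[0];t=np.array(c["tvec"],float).ravel()
    d=R.T@np.linalg.inv(K)@np.array([u,v,1.]);o=-R.T@t
    return o+d*(z-o[2])/d[2]
def proj(c,P):
    return cv2.projectPoints(np.array(P,float).reshape(-1,3),np.array(c["rvec"],float),np.array(c["tvec"],float),np.array(c["camera_matrix"]),None)[0].reshape(-1,2)
E
python3 - <<'E'
from h import *
import pickle
o=get_obs();print(o)
for n in ["scene","top"]:
    c=cam(n);pickle.dump(c,open(n+".pkl","wb"));cv2.imwrite(f"pics/{n}0.png",c["pixels"])
E
```

```text
{'t': 0.0, 'q': array([-1.32212044,  0.47783871,  0.02237249,  1.55645965, -0.01151348,
        1.10930471, -0.08310383]), 'joint_vel': array([ 0.0004648 ,  0.0003392 , -0.00042302, -0.00144433, -0.00217231,
       -0.00099978,  0.00147713]), 'joint_torque': array([ 1.19599019e-03, -5.96461558e+01,  1.60876472e+00, -2.81191528e+01,
        1.25004954e-02,  9.79997450e-03, -1.42532480e-05]), 'eef_pos': array([0.23556762, 0.63191986, 0.23029701]), 'tool_rot': array([-9.53872051e-05,  1.77451830e-01,  9.84129038e-01, -9.36056147e-04]), 'contact_force': array([0.01266749, 0.03173165, 0.40469681]), 'torque': array([0.03434353, 0.07570078, 0.01050396]), 'gripper_width': 0.999264517162999}
```

View pics/scene0.png

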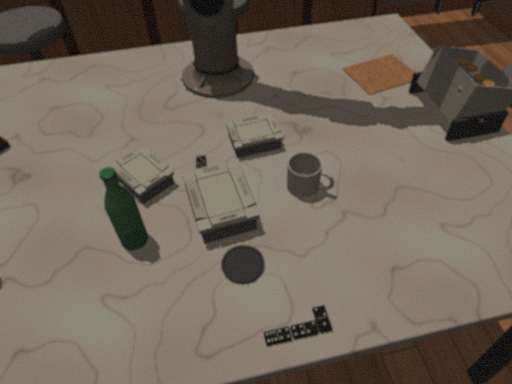

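View pics/top0.png

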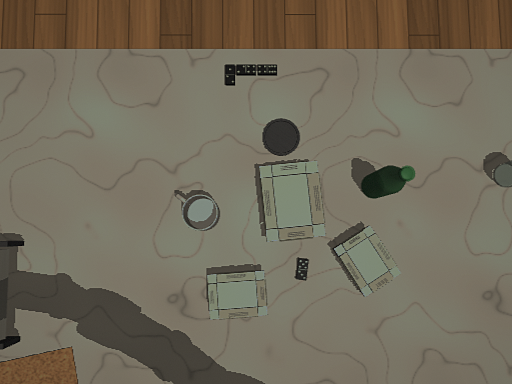

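The candidates are three white-lidded tubs, at top-camera pixels (292,200), (237,292) and (367,260). The one at (292,200) is the largest and is the one with the domino, coaster, bottle and mug around it. I'll measure it and check with a close crop.

```bash
python3 - <<'E'
from h import *
import pickle
c=pickle.load(open("top.pkl","rb"))
im=c["pixels"][140:260,235:345];cv2.imwrite("pics/crop0.png",cv2.resize(im,None,fx=5,fy=5,interpolation=cv2.INTER_CUBIC))
R=cv2.Rodrigues(np.array(c["rvec"],float))[0];print("cam",-R.T@np.array(c["tvec"]).ravel())
for n,(u,v) in dict(big=(292,200),s1=(237,292),s2=(367,260)).items(): print(n,ray(c,u,v,.06))
for n,(u,v,z) in dict(dom=(302,268,.012),coaster=(281,137,.009),cup=(201,209,.08),bottletop=(407,173,.222)).items(): print(n,ray(c,u,v,z))
E
```

```text
cam [0.48230027 0.02294307 1.01214875]
big [ 0.55649845 -0.08217156  0.06      ]
s1 [0.34817859 0.04555632 0.06      ]
s2 [ 0.4177548  -0.25236153  0.06      ]
dom [ 0.39666799 -0.10914711  0.012     ]
coaster [ 0.71659603 -0.06282385  0.009     ]
cup [0.53562139 0.12559698 0.08      ]
bottletop [ 0.59531038 -0.28851178  0.222     ]
```

View pics/crop0.png

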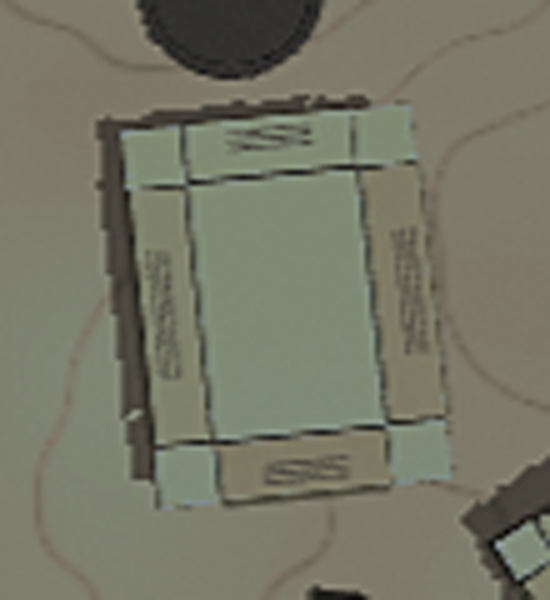

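The crop shows the big tub's lid, with corner squares at about (122,130), (412,103), (450,480) and (157,508). Next I'll fit the 176×136 mm rectangle to those corners.

```bash
cat > fit.py <<'E'
from h import *
import pickle
c=pickle.load(open("top.pkl","rb"))
px=[(122,130),(412,103),(450,480),(157,508)]
P=np.array([ray(c,(a+.5)/5-.5+235,(b+.5)/5-.5+140,.06)[:2] for a,b in px])
print(P.round(4)); print([round(float(np.linalg.norm(P[i]-P[i-1])),4) for i in range(4)])
m=np.array([(.088,.068),(.088,-.068),(-.088,-.068),(-.088,.068)])
ce=P.mean(0);A=(P-ce);yaw=np.arctan2((m[:,0]*A[:,1]-m[:,1]*A[:,0]).sum(),(m*A).sum())
print("centre",ce,"yaw",yaw,np.degrees(yaw))
Rz=np.array([[np.cos(yaw),-np.sin(yaw)],[np.sin(yaw),np.cos(yaw)]])
print("resid",(m@Rz.T+ce-P).round(4).tolist())
for n,p in dict(far=(.078,0),left=(0,.058),near=(-.078,0),right=(0,-.058)).items(): print(n,(Rz@p+ce).round(4))
E
python3 fit.py
python3 - <<'E'
from h import *
from scipy.spatial.transform import Rotation as Ro
print(Ro.from_quat(get_obs()["tool_rot"],scalar_first=True).as_matrix().round(3))
E
```

```text
[[ 0.6372 -0.0064]
 [ 0.6494 -0.142 ]
 [ 0.474  -0.1561]
 [ 0.4621 -0.0212]]
[0.1757, 0.1361, 0.176, 0.1355]
centre [ 0.55568697 -0.08140407] yaw 0.08477960010375152 4.857513274751838
resid [[0.0005, 0.0002], [-0.0003, 0.0003], [-0.0003, -0.0005], [0.0001, 0.0001]]
far [ 0.6334 -0.0748]
left [ 0.5508 -0.0236]
near [ 0.478 -0.088]
right [ 0.5606 -0.1392]
[[-0.937  0.349 -0.   ]
 [ 0.349  0.937 -0.002]
 [-0.    -0.002 -1.   ]]
```

```bash
cat > go.py <<'E'
import sys
from h import *
from scipy.spatial.transform import Rotation as Ro
# usage: go.py x y z [yawdeg of tool x]
o=get_obs();R=Ro.from_quat(o["tool_rot"],scalar_first=True)
p=np.array([float(a) for a in sys.argv[1:4]])
yaw=np.radians(float(sys.argv[4]) if len(sys.argv)>4 else 184.86)
x=np.array([np.cos(yaw),np.sin(yaw),0]);z=np.array([0,0,-1.])
T=Ro.from_matrix(np.c_[x,np.cross(z,x),z])
d=R.inv().apply(p-o["eef_pos"]);w=np.degrees((R.inv()*T).as_rotvec())
print("t",o["t"],"pos",o["eef_pos"].round(4),"F",o["contact_force"].round(1),"dp",(d/.025).round(3),"dist",np.linalg.norm(d).round(3),"ang",(w/5).round(3))
E
python3 - <<'E'
from h import *
c=cam("wrist");cv2.imwrite("pics/w0.png",c["pixels"])
E
python3 go.py 0.478 -0.088 0.18; python3 go.py 0.5508 -0.0236 0.18
```

```text
t 0.15 pos [0.2357 0.6321 0.2305] F [-0.7 -0.9 -0.1] dp [-19.144 -23.599   2.057] dist 0.761 ang [-1.600e-02 -2.000e-03 -5.061e+00]
t 0.15 pos [0.2357 0.6321 0.2305] F [-0.7 -0.9 -0.1] dp [-20.972 -20.168   2.053] dist 0.729 ang [-1.600e-02 -2.000e-03 -5.061e+00]
```

View pics/w0.png

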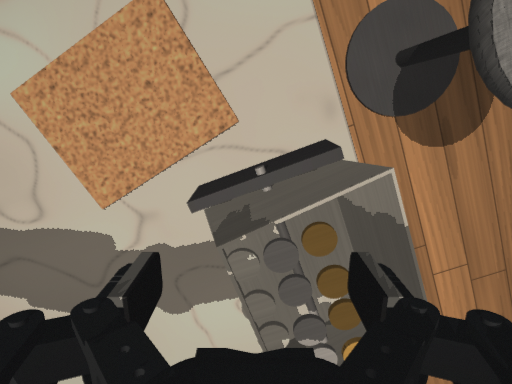

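The wrist view shows the open cash box right below the gripper, so I'll go up first and then sideways towards the tub.

Emit:
{"api": "jog_arm", "payload": {"dp": [[0,0,-1.5],[-1,-1,-2],[-2.2,-2.2,-2],[-3.5,-3.5,-2],[-4.8,-4.7,-2]], "angular": [[0,0,0],[0,0,0],[0,0,-1],[0,0,-2],[0,0,-3]], "claw": [85,85,85,85,85]}}

```text
t: 0.65
eef_pos: [0.3075, 0.4786, 0.2811]
tool_rot: [0.0, 0.046, 0.999, -0.0]
contact_force: [0.3, 1.4, 0.0]
gripper_width: 0.996
```

```bash
python3 go.py 0.5508 -0.0236 0.18
```

```text
t 0.65 pos [0.3075 0.4786 0.2811] F [0.3 1.4 0. ] dp [-11.516 -19.118   4.054] dist 0.567 ang [-0.005  0.    -2.015]
```

Emit:
{"api": "jog_arm", "payload": {"dp": [[-0.9,-1.5,0],[-1.8,-3.0,0],[-2.7,-4.5,0],[-3.6,-6.0,0],[-4.5,-7.5,0]], "angular": [[0,0,-0.4],[0,0,-0.8],[0,0,-1.2],[0,0,-1.6],[0,0,-2.0]], "claw": [60,30,0,0,0]}}

```text
t: 1.15
eef_pos: [0.4017, 0.2813, 0.2812]
tool_rot: [-0.0, -0.04, 0.999, 0.0]
contact_force: [0.8, 0.7, -0.5]
gripper_width: 0.14
```

```bash
python3 go.py 0.5508 -0.0236 0.12
```

```text
t 1.15 pos [0.4017 0.2813 0.2812] F [ 0.8  0.7 -0.5] dp [ -4.956 -12.639   6.449] dist 0.376 ang [ 0.001 -0.    -0.044]
```

Emit:
{"api": "jog_arm", "payload": {"dp": [[-0.7,-1.8,0],[-1.4,-3.5,0],[-2.1,-5.2,0.4],[-2.8,-6.9,0.8],[-3.5,-8.6,1.2]], "angular": [[0,0,0],[0,0,0],[0,0,0],[0,0,0],[0,0,0]], "claw": [0,0,0,0,0]}}

```text
t: 1.65
eef_pos: [0.5061, 0.074, 0.2511]
tool_rot: [0.0, -0.04, 0.999, 0.0]
contact_force: [0.7, -0.1, 0.5]
gripper_width: 0.002
```

```bash
python3 go.py 0.5508 -0.0236 0.12
```

```text
t 1.65 pos [0.5061 0.074  0.2511] F [ 0.7 -0.1  0.5] dp [-1.468 -4.037  5.243] dist 0.169 ang [ 0.003  0.005 -0.058]
```

Emit:
{"api": "jog_arm", "payload": {"dp": [[-0.6,-1.7,0.4],[-1.1,-3.0,1.6],[-1.47,-4.04,3.0],[-1.47,-4.04,4.8],[-1.47,-4.04,5.2]], "angular": [[0,0,0],[0,0,0],[0,0,0],[0,0,0],[0,0,-0.06]], "claw": [0,0,0,0,0]}}

```text
t: 2.15
eef_pos: [0.5469, -0.0229, 0.117]
tool_rot: [-0.004, -0.042, 0.999, -0.0]
contact_force: [-1.0, 0.3, 0.4]
gripper_width: -0.001
```

```bash
python3 go.py 0.5508 -0.0236 0.08
python3 - <<'E'
from h import *
import pickle
for n in ["wrist","top"]:
    c=cam(n);cv2.imwrite(f"pics/{n}1.png",c["pixels"])
E
```

```text
t 2.15 pos [ 0.5469 -0.0229  0.117 ] F [-1.   0.3  0.4] dp [-0.164 -0.042  1.478] dist 0.037 ang [-0.005 -0.096 -0.017]
```

View pics/wrist1.png

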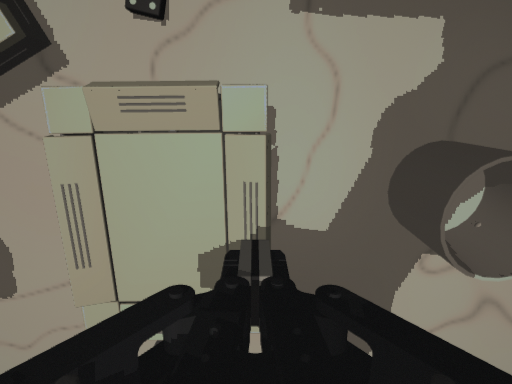

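View pics/top1.png

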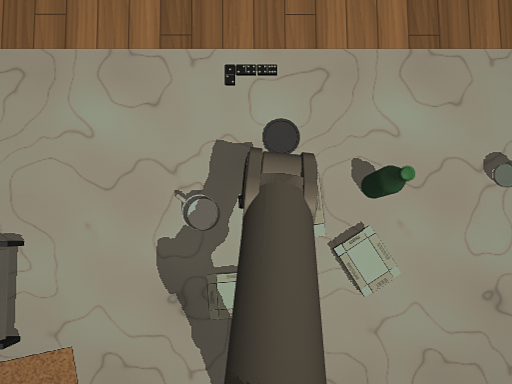

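The fingers are shut above the left flap, near wrist pixel (255,260), and the mug is well clear. Now I'll go down.

```bash
python3 go.py 0.5508 -0.0236 0.07
```

```text
t 2.25 pos [ 0.5489 -0.0215  0.12  ] F [0.8 0.3 1. ] dp [-0.077 -0.092  1.999] dist 0.05 ang [ 0.002 -0.048  0.009]
```

Emit:
{"api": "jog_arm", "payload": {"dp": [[-0.08,-0.09,0.8],[-0.08,-0.09,1.6],[-0.08,-0.09,2.0],[-0.08,-0.09,2.12],[-0.08,-0.09,2.24]], "angular": [[0,0,0],[0,0,0],[0,0,0],[0,0,0],[0,0,0]], "claw": [0,0,0,0,0]}}

```text
t: 2.75
eef_pos: [0.5534, -0.0233, 0.0667]
tool_rot: [0.001, -0.043, 0.999, 0.0]
contact_force: [-1.6, 2.3, 6.0]
gripper_width: 0.001
```

```bash
python3 go.py 0.5508 -0.0236 0.06
```

```text
t 2.75 pos [ 0.5534 -0.0233  0.0667] F [-1.6  2.3  6. ] dp [ 0.105 -0.003  0.267] dist 0.007 ang [0.009 0.02  0.008]
```

Emit:
{"api": "jog_arm", "payload": {"dp": [[0,0,0.06],[0,0,0.12],[0,0,0.18],[0,0,0.24],[0,0,0.24]], "angular": [[0,0,0],[0,0,0],[0,0,0],[0,0,0],[0,0,0]], "claw": [0,0,0,0,0]}}

```text
t: 3.25
eef_pos: [0.5527, -0.0243, 0.0601]
tool_rot: [0.0, -0.042, 0.999, 0.0]
contact_force: [-2.5, 0.6, 10.7]
gripper_width: 0.004
```

```bash
python3 go.py 0.5508 -0.0236 0.06
```

```text
t 3.25 pos [ 0.5527 -0.0243  0.0601] F [-2.5  0.6 10.7] dp [0.073 0.035 0.003] dist 0.002 ang [ 0.002  0.003 -0.006]
```

Emit:
{"api": "jog_arm", "payload": {"dp": [[0,0,0.05],[0,0,0.08],[0,0,0.08],[0,0,-0.6],[0,0,-1.6]], "angular": [[0,0,0],[0,0,0],[0,0,0],[0,0,0],[0,0,0]], "claw": [0,0,0,0,0]}}

```text
t: 3.75
eef_pos: [0.5513, -0.0244, 0.0988]
tool_rot: [-0.001, -0.042, 0.999, -0.0]
contact_force: [0.9, 0.2, 0.0]
gripper_width: -0.001
```

```bash
python3 go.py 0.478 -0.088 0.11
python3 - <<'E'
from h import *
for n in ["scene"]:
    c=cam(n);cv2.imwrite(f"pics/{n}2.png",cv2.resize(c["pixels"][140:260,160:290],None,fx=5,fy=5,interpolation=cv2.INTER_CUBIC))
E
```

```text
t 3.75 pos [ 0.5513 -0.0244  0.0988] F [0.9 0.2 0. ] dp [ 3.137 -2.287 -0.439] dist 0.098 ang [-0.004 -0.033 -0.005]
```

View pics/scene2.png

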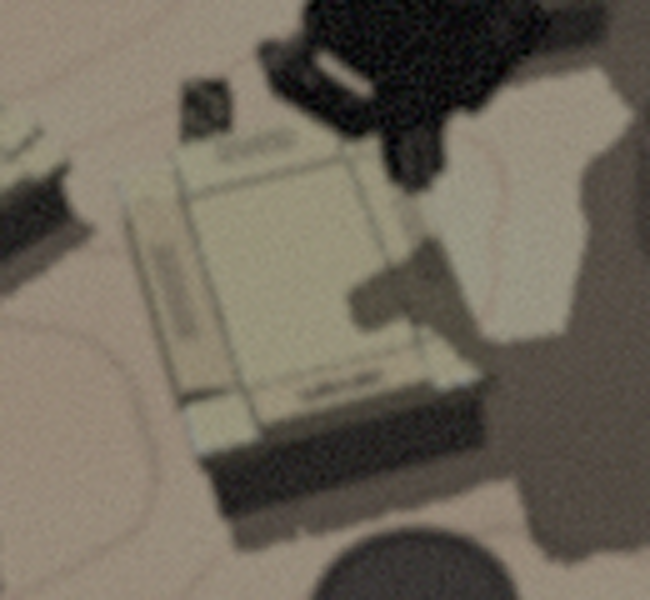

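The left flap, on the right at about (400,220), now looks level with the lid. The opposite one still casts a gap. Next is the near flap.

Emit:
{"api": "jog_arm", "payload": {"dp": [[1.0,-0.7,-0.4],[2.3,-1.7,-0.4],[3.14,-2.29,-0.2],[3.14,-2.29,0.6],[3.14,-2.29,1.0]], "angular": [[0,0,0],[0,0,0],[0,0,0],[0,0,0],[0,0,0]], "claw": [0,0,0,0,0]}}

```text
t: 4.3
eef_pos: [0.4781, -0.0885, 0.0734]
tool_rot: [-0.0, -0.042, 0.999, -0.0]
contact_force: [0.0, 0.1, 0.0]
gripper_width: 0.002
```

```bash
python3 go.py 0.478 -0.088 0.06
```

```text
t 4.3 pos [ 0.4781 -0.0885  0.0734] F [0.  0.1 0. ] dp [0.002 0.019 0.536] dist 0.013 ang [-0.    -0.011 -0.02 ]
```

Same press as the left flap. I'll command about 3 mm below flush, since that only gave around 10 N there.

Emit:
{"api": "jog_arm", "payload": {"dp": [[0,0,0.2],[0,0,0.35],[0,0,0.45],[0,0,0.55],[0,0,0.62]], "angular": [[0,0,0],[0,0,0],[0,0,0],[0,0,0],[0,0,0]], "claw": [0,0,0,0,0]}}

```text
t: 4.8
eef_pos: [0.4799, -0.0875, 0.0597]
tool_rot: [0.0, -0.042, 0.999, 0.0]
contact_force: [-8.1, 2.4, 32.8]
gripper_width: -0.001
```

```bash
python3 go.py 0.478 -0.088 0.06
```

```text
t 4.8 pos [ 0.4799 -0.0875  0.0597] F [-8.1  2.4 32.8] dp [ 0.077 -0.012 -0.012] dist 0.002 ang [0.006 0.01  0.002]
```

It's on the firm stop at 33 N. I'll lift off and go to the right flap.

Emit:
{"api": "jog_arm", "payload": {"dp": [[0,0,-0.3],[0,0,-1.0],[0,0,-1.6],[0,0,-1.6],[0,0,-1.6]], "angular": [[0,0,0],[0,0,0],[0,0,0],[0,0,0],[0,0,0]], "claw": [0,0,0,0,0]}}

```text
t: 5.3
eef_pos: [0.4795, -0.0875, 0.0989]
tool_rot: [0.001, -0.043, 0.999, 0.0]
contact_force: [0.2, -0.1, -0.4]
gripper_width: 0.005
```

```bash
python3 go.py 0.5606 -0.1392 0.1
python3 - <<'E'
from h import *
for n in ["scene"]:
    c=cam(n);cv2.imwrite(f"pics/{n}3.png",cv2.resize(c["pixels"][140:260,160:290],None,fx=5,fy=5,interpolation=cv2.INTER_CUBIC))
E
```

```text
t 5.3 pos [ 0.4795 -0.0875  0.0989] F [ 0.2 -0.1 -0.4] dp [-3.057 -2.336 -0.042] dist 0.096 ang [0.    0.012 0.004]
```

View pics/scene3.png

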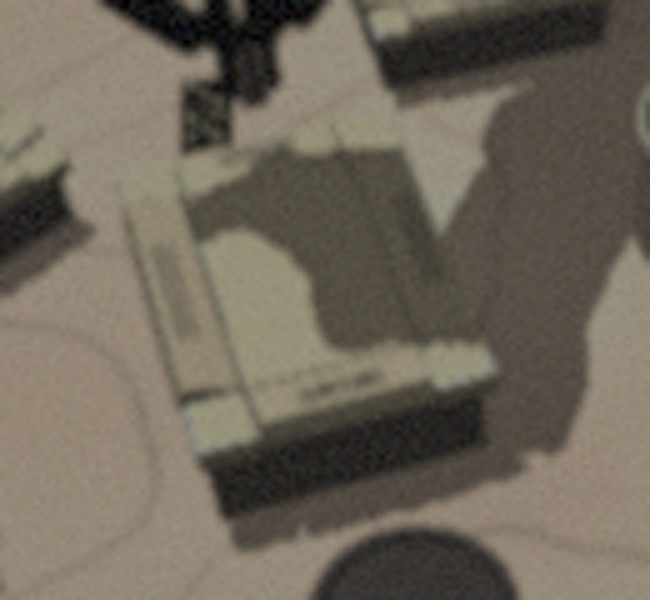

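The left and near flaps are flush, and the tub hasn't moved. The far (bottom) and right (image left) flaps still stand up.

Emit:
{"api": "jog_arm", "payload": {"dp": [[-1.2,-0.9,-0.1],[-2.4,-1.8,-0.1],[-3.06,-2.34,0.0],[-3.06,-2.34,0.6],[-3.06,-2.34,1.0]], "angular": [[0,0,0],[0,0,0],[0,0,0],[0,0,0],[0,0,0]], "claw": [0,0,0,0,0]}}

```text
t: 5.85
eef_pos: [0.5591, -0.1393, 0.0716]
tool_rot: [-0.001, -0.042, 0.999, 0.0]
contact_force: [-0.5, -0.0, -0.0]
gripper_width: 0.001
```

```bash
python3 go.py 0.5606 -0.1392 0.06
```

```text
t 5.85 pos [ 0.5591 -0.1393  0.0716] F [-0.5 -0.  -0. ] dp [-0.063 -0.001  0.464] dist 0.012 ang [ 0.008 -0.032 -0.004]
```

Emit:
{"api": "jog_arm", "payload": {"dp": [[0,0,0.15],[0,0,0.3],[0,0,0.42],[0,0,0.52],[0,0,0.6]], "angular": [[0,0,0],[0,0,0],[0,0,0],[0,0,0],[0,0,0]], "claw": [0,0,0,0,0]}}

```text
t: 6.35
eef_pos: [0.5608, -0.1393, 0.0599]
tool_rot: [0.0, -0.043, 0.999, 0.0]
contact_force: [-7.0, 2.0, 26.5]
gripper_width: -0.005
```

```bash
python3 go.py 0.5606 -0.1392 0.06
```

```text
t 6.35 pos [ 0.5608 -0.1393  0.0599] F [-7.   2.  26.5] dp [ 0.006  0.003 -0.006] dist 0.0 ang [0.006 0.011 0.003]
```

Emit:
{"api": "jog_arm", "payload": {"dp": [[0,0,-0.3],[0,0,-1.0],[0,0,-1.6],[0,0,-1.6],[0,0,-1.6]], "angular": [[0,0,0],[0,0,0],[0,0,0],[0,0,0],[0,0,0]], "claw": [0,0,0,0,0]}}

```text
t: 6.85
eef_pos: [0.5607, -0.1394, 0.0991]
tool_rot: [0.001, -0.042, 0.999, -0.0]
contact_force: [-0.8, -0.4, -0.0]
gripper_width: 0.0
```

```bash
python3 go.py 0.6334 -0.0748 0.1
```

```text
t 6.85 pos [ 0.5607 -0.1394  0.0991] F [-0.8 -0.4 -0. ] dp [-3.118  2.328 -0.033] dist 0.097 ang [-0.001  0.014  0.002]
```

Emit:
{"api": "jog_arm", "payload": {"dp": [[-1.2,0.9,-0.1],[-2.4,1.8,-0.1],[-3.12,2.33,0.0],[-3.12,2.33,0.6],[-3.12,2.33,1.0]], "angular": [[0,0,0],[0,0,0],[0,0,0],[0,0,0],[0,0,0]], "claw": [0,0,0,0,0]}}

```text
t: 7.35
eef_pos: [0.6319, -0.0746, 0.0716]
tool_rot: [-0.001, -0.043, 0.999, -0.0]
contact_force: [-1.1, -0.9, -0.9]
gripper_width: -0.0
```

Emit:
{"api": "jog_arm", "payload": {"dp": [[0,0,0.15],[0,0,0.3],[0,0,0.42],[0,0,0.52],[0,0,0.6]], "angular": [[0,0,0],[0,0,0],[0,0,0],[0,0,0],[0,0,0]], "claw": [0,0,0,0,0]}}

```text
t: 7.85
eef_pos: [0.6334, -0.0755, 0.0599]
tool_rot: [0.0, -0.042, 0.999, -0.0]
contact_force: [-8.2, 0.1, 21.9]
gripper_width: -0.0
```

```bash
python3 go.py 0.6334 -0.0748 0.06
```

```text
t 7.85 pos [ 0.6334 -0.0755  0.0599] F [-8.2  0.1 21.9] dp [-0.003  0.028 -0.002] dist 0.001 ang [-0.001  0.009 -0.008]
```

Lift off, then swing away towards +y at a safe height so the lid can be seen.

Emit:
{"api": "jog_arm", "payload": {"dp": [[0,0,-0.3],[0,0,-1.5],[0,0,-3.3],[0,0,-5.0],[0,0,-6.5]], "angular": [[0,0,0],[0,0,0],[0,0,0],[0,0,0],[0,0,0]], "claw": [0,0,0,0,0]}}

```text
t: 8.35
eef_pos: [0.6337, -0.0751, 0.224]
tool_rot: [0.001, -0.042, 0.999, -0.0]
contact_force: [0.3, 0.2, -1.0]
gripper_width: 0.001
```

Emit:
{"api": "jog_arm", "payload": {"dp": [[0.8,1.7,0],[1.6,3.4,0],[2.4,5.1,0],[3.2,6.8,0],[4.0,8.5,0]], "angular": [[0,0,0],[0,0,0],[0,0,0],[0,0,0],[0,0,0]], "claw": [0,0,0,0,0]}}

```text
t: 8.85
eef_pos: [0.5147, 0.1299, 0.2219]
tool_rot: [0.001, -0.042, 0.999, 0.0]
contact_force: [1.3, 0.3, -0.0]
gripper_width: -0.003
```

Emit:
{"api": "jog_arm", "payload": {"dp": [[0.8,1.7,0],[1.6,3.4,0],[2.4,5.1,0],[2.4,5.1,0],[2.4,5.1,0]], "angular": [[0,0,0],[0,0,0],[0,0,0],[0,0,0],[0,0,0]], "claw": [0,0,0,0,0]}}

```text
t: 9.35
eef_pos: [0.4446, 0.2514, 0.2217]
tool_rot: [0.0, -0.044, 0.999, 0.0]
contact_force: [0.2, 0.2, 0.2]
gripper_width: 0.0
```

```bash
python3 - <<'E'
from h import *
import pickle
f=lambda i:cv2.resize(i,None,fx=5,fy=5,interpolation=cv2.INTER_CUBIC)
c=cam("scene");cv2.imwrite("pics/scene4.png",f(c["pixels"][140:260,160:290]));cv2.imwrite("pics/scene4f.png",c["pixels"])
c=cam("top");cv2.imwrite("pics/top4.png",f(c["pixels"][140:260,235:345]))
a=pickle.load(open("top.pkl","rb"))["pixels"]
cv2.imwrite("pics/top4f.png",np.vstack([c["pixels"][100:300,100:440],a[100:300,100:440]]))
print(get_obs()["t"],get_obs()["eef_pos"])
E
```

```text
9.45 [0.44567903 0.24923767 0.22153803]
```

View pics/scene4.png

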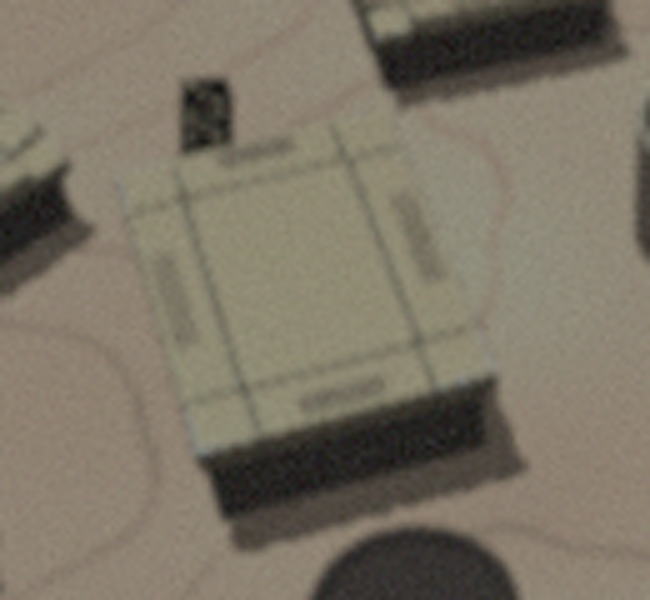

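View pics/top4.png

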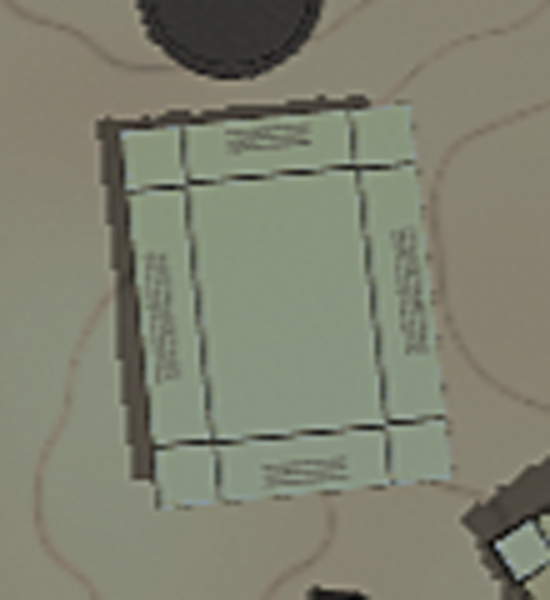

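View pics/top4f.png

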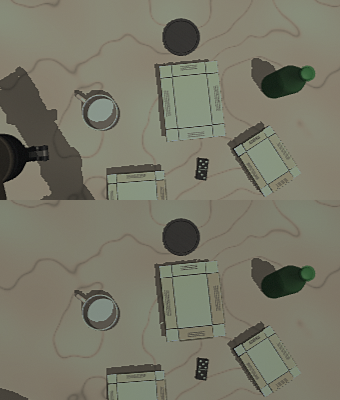

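All four flaps are now evenly shaded and level with the corners. The tub's corners are at the same pixels as before, and the bystanders haven't moved, so I'm handing in.

```bash
python3 -c "
from station import *
print(get_obs()['contact_force']);print(hand_in())"
```

```text
[-0.12109779 -0.62664366  0.27589021]
the job is handed in; nothing more can be done
None
```

All four rim sections of the large tub's lid are pressed shut, and I handed the job in at about 9.5 s. I pressed them with the closed fingertips in the order left, near, right, far.

- **Presses:** Near, right and far went down to a firm stop at 60 mm height, reading 22–33 N. Left read about 11 N at 60 mm. I then pushed about 2 mm further without reading the force.
- **Last pictures:** The top and scene views show all four sections level with the corners. The tub's corners are at the same pixels as at the start, and the bottle, cup, domino and coaster look unmoved.
- **Hand-in:** The arm was well clear of everything, at about 0.22 m height.

No check failed or disagreed. While pressing there was up to about 8 N of sideways force, but the tub did not visibly shift.

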